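# Put the wood oil back in the finish rack and latch it

### The arm

A 6-joint arm with a two-finger parallel gripper is mounted at the origin on the work surface. World frame = base frame: x ahead of the robot, y to its left, z up, the work surface at z = 0. Lengths are in m, angles in rad, forces in N, time in s.
With the tool pointing down it reaches from about 0.275 to 0.975 m from the base axis. Payload 8.4 kg.
Tool frame: the origin (TCP) lies midway between the tips of the shut fingers; the grasp point (between the pads) lies arm.tcp_to_grasp behind it (arm.tcp_to_grasp is the distance from the TCP to the grasp point, in m); z points along the fingers, y is the line along which they close (so a half turn about z gives the same grasp; the last joint's range is limited). The gripper opens to 92 mm and grips with 3 to 60 N. Pads are 20 mm wide; open, the fingers measure 128 mm over their backs; the gripper's body (75 mm by 189 mm) begins 69 mm behind the grasp point.
Start: joints at [1.331, 0.353, 1.633, -0, 1.155, -0.002], TCP at [0.147, 0.607, 0.215] pointing down, gripper open.
Joint ranges: [-2.63, 2.63], [-0.92, 2.1], [0.06, 2.66], [-1.3, 4.44], [0, 2.69], [-3.02, 3.02]. Speed limits (rad/s): [2.22, 2.22, 2.79, 3.14, 3.14, 3.14].

### API

Orientations are given as a unit quaternion [w, x, y, z].
In Python, from bench import arm, capture, camera_model gives the robot as it stands.
- The arm moves only by the tool arm_command, never from a script. Its argument "commands" is a list of rows, each an object with "xyz": the shift along the tool's x, y, z in units of 250 mm (1.0 is 250 mm), a list of three; "rot": the turn, a rotation vector about the tool's x, y, z in units of 90 degrees (1.0 is 90 degrees), a list of three; "hand": the gripper's target within -1 to 1 (fully open at 1, half-way at 0, shut at -1). A call has 1 to 5 rows; each row shifts and turns the commanded pose from where the row before left it, along the tool's axes as they then stand; what a row does not reach is not made up. A row lasts 1/12 s, in which the tool goes at most 41.7 mm and 7.16 degrees, less where a joint would pass 70% of its speed; a pose out of reach is approached as far as the arm can. A call with a number of a shift or a turn outside -1 to 1 is refused whole. A call with a gripper value outside its range is refused whole. The fingers move at their own pace and stop on an object; "newtons" is the grip in N (left out, the last holds). Time passes only in rows, so rows that do not move let the fingers close. It gives the time, the measured TCP pose, the force, the opening and the grip force at its end, in the units of the state.
- arm.sense(): the state, without advancing time (a new reading comes with each control period).
- capture(name): name is "scene" or "top"; returns the picture (480x640x3 uint8, red, green, blue); there is no depth.
- camera_model(name): a dict with "intrinsics" (3x3 intrinsics, pixels), "R" (3x3) and "t" (3): a world point X has camera coordinates R X + t. Camera axes: x right, y down, z forward; pixel columns grow to the right and rows downward; lengths in m; the calibration is good to about 2 mm. A picture is of the moment at which its call begins. camera_model takes no time and is no camera call.
- arm.close_job(): hands the job in; it is judged then, once.
The state is a dict: "clock": time; "joint_positions": joint angles; "qvel": joint speeds; "joint_torque": joint torques, N m; "ee_pos": TCP position; "eef_rot": TCP orientation; "contact_force": force on the tool from outside, world axes, zero at the start; "moment": the same for the moment, N m; "gripper_width": finger opening in m; "grip_force": force on a finger pad.
Only numpy, scipy, OpenCV 4.12 (cv2) and the standard library are available. Lean on these libraries where they do the work, as an engineer would, in place of code of your own. Each camera call takes 0.05 s, during which the arm holds its last target. There are 200 camera calls.

### The job

Pick up the fallen square wood-oil bottle and stand it upright, cap up and square, in the middle of the rack bay lined with green felt, setting it down rather than dropping it and letting go of it. Then swing the red keeper bar gently shut, without slamming it, until it is fully home in its catch. Leave the wax tin in the other bay, the sanding block and the brush pot where they are.

Things in the scene. Friction and masses are not known exactly. Their poses are not given: they have to be found in the camera images.
- bottle: square-section orange plastic wood-oil bottle with a paper label and black cap, about 0.3 kg: body 54 x 54 mm and 105 mm tall, then a taper to a neck, round cap 32 mm across, 160 mm overall. Origin: centre of its base; its z axis runs from base to cap, x and y are normal to the flat sides. It starts lying on one flat side on the cardboard sheet, cap roughly towards the robot
- sheet: flat fixed piece of cardboard 340 x 380 x 4 mm (x, y, z) on the bench under the bottle, the sanding block and the brush pot; origin: centre of its underside
- rack: fixed plywood rack. Origin: centre of the underside between the bays; z up, the open front faces its -x. Base board 10 mm thick, x -85 to +50 mm, y -125 to +125 mm. Two bays side by side, centred at (0, +41) and (0, -41) mm, each 72 mm wide in y between 10 mm side walls (walls span x -40 to +40) and closed behind by a wall whose inner face is at x = +40 mm; wall tops 50 mm above the rack's underside. Front of the bays open
- pad: green felt pad 68 x 68 x 3 mm, fixed on the floor of the free bay (either bay), centred in it; origin: centre of its underside, 10 mm above the bench; its top is 13 mm above the bench. Its axes are parallel to the rack's
- tin: brass-coloured round wax tin, 64 mm across, 60 mm tall, standing in the other bay; origin: centre of its base. Leave it alone
- sandblock: cork sanding block with green sole, 115 x 62 x 32 mm (x, y, z), loose on the cardboard beside the bottle; origin: centre of underside. Leave it alone
- brushpot: blue pot of brushes, 68 mm across and 100 mm tall, brush heads up to about 180 mm, loose on the cardboard on the other side of the bottle; origin: centre of base. Leave it alone
- keeper (a joint): angle of the red keeper bar (rad): 0 = shut, fully home in the catch against a firm stop; grows as it swings open, horizontally, away from the rack's front, up to 2.0. Stiff hinge (about 0.15 N m): it stays where it is left, does not spring back, and must be pushed all the way
- keeper_hinge (a point): the bar's vertical hinge axis at the bar's mid height, 50 mm above the bench, at (-70, +110) mm in the rack frame. The bar is flat, 210 mm long from this axis, 12 mm thick (horizontally) and 18 mm high (41 to 59 mm above the bench). Shut, it runs along the rack's -y; at joint value q it points along (-sin q, -cos q) in the rack's x, y. The steel hinge post is 20 mm across and reaches 76 mm above the bench
- keeper_knob (a point): top of the black upright knob on the bar, 165 mm from the hinge axis; the knob is 18 mm across and stands 34 mm above the bar, its top 93 mm above the bench
- catch (a point): the dark steel catch at the other end of the rack's front, the middle of its mouth, at (-70, -110) mm in the rack frame, 50 mm above the bench: two jaws 30 mm wide above and below the shut bar's tip (32 and 68 mm above the bench), closed towards the rack, open to the front
Mind the look-alikes: they are no part of the job. Of the things like the bottle, leave any that is yellow; of the rest the smaller one is meant.

How it is judged:
By the outcome, as a careful person would: the job done as asked, in the order asked, and still so for the second after the job is handed in, with the robot touching nothing.
It also fails if it takes over 69 s, if anything falls off the work surface, if the arm or the gripper's body presses on something with over 40 N, if the wrist force passes 120 N, or if a joint passes its speed limit or range.

## Working session

There is one attempt and no reset: what is moved stays moved. The work goes in short steps, Python scripts to look and compute and a tool call to move; the robot and the scene stay as the last step left them, time stands still between calls to the robot, and variables do not carry over. Pictures are saved under pics/ and viewed, at most 13 in all, crops included, and the job is handed in when it is done.

Besides the shell and the picture viewer there is one more tool, called after ">>>" as name([rows], argument=value, ...), one row to a line, values as JSON. arm_command: Moves the arm, as the interface text tells. Shifts and turns lie within -1 to 1; 1 stands for 250 mm of shift or 90 degrees of turn. Its arguments: {"type":"object","properties":{"commands":{"type":"array","items":{"type":"object","properties":{"xyz":{"type":"array","items":{"type":"number","minimum":-1,"maximum":1}},"rot":{"type":"array","items":{"type":"number","minimum":-1,"maximum":1}},"hand":{"type":"number"}}}},"newtons":{"type":"number"}},"required":["commands"]}

```bash
ls; mkdir -p pics
python3 - <<'E'
from bench import arm,capture,camera_model
import cv2,numpy as np
for n in("scene","top"):
    im=capture(n); cv2.imwrite(f"pics/{n}0.png",im[:,:,::-1]); m=camera_model(n)
    print(n,np.round(m["intrinsics"],1).tolist(),np.round(-m["R"].T@m["t"],3),np.round(m["R"],3).tolist())
s=arm.sense();print({k:np.round(v,4).tolist() for k,v in s.items()},arm.tcp_to_grasp)
E
```

```text
pics
scene [[607.1, 0.0, 315.2], [0.0, 607.1, 238.3], [0.0, 0.0, 1.0]] [ 1.379 -0.53   1.317] [[0.702, 0.712, -0.004], [0.543, -0.539, -0.644], [-0.461, 0.45, -0.765]]
top [[587.5, 0.0, 319.6], [0.0, 587.5, 231.7], [0.0, 0.0, 1.0]] [0.445 0.17  1.407] [[-0.023, -1.0, -0.01], [-0.985, 0.024, -0.17], [0.17, 0.006, -0.985]]
{'clock': 0.1, 'joint_positions': [1.3306, 0.3536, 1.6341, -0.0, 1.1552, -0.0024], 'qvel': [-0.0001, -0.0032, -0.0014, -0.0023, -0.0011, -0.0028], 'joint_torque': [-0.0011, -59.4904, -33.493, 0.0697, 0.0184, -0.0], 'ee_pos': [0.1471, 0.607, 0.2139], 'eef_rot': [-0.0001, 0.1186, 0.9929, -0.0006], 'contact_force': [-0.0181, -0.3322, -0.6608], 'moment': [0.0132, 0.0028, 0.02], 'grip_force': 0.0, 'gripper_width': 0.092} 0.0187
```

View pics/top0.png

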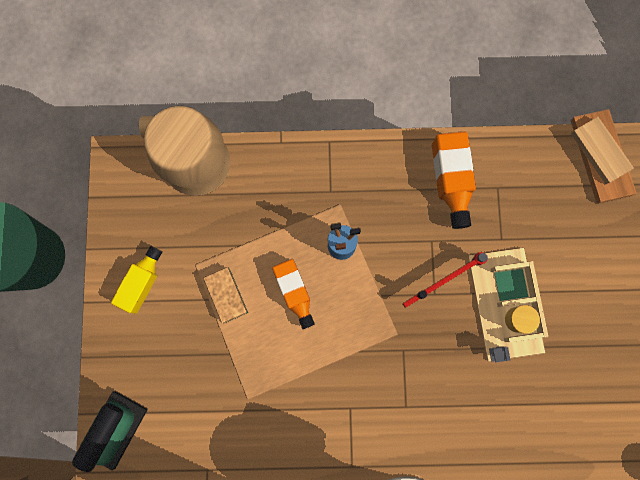

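View pics/scene0.png

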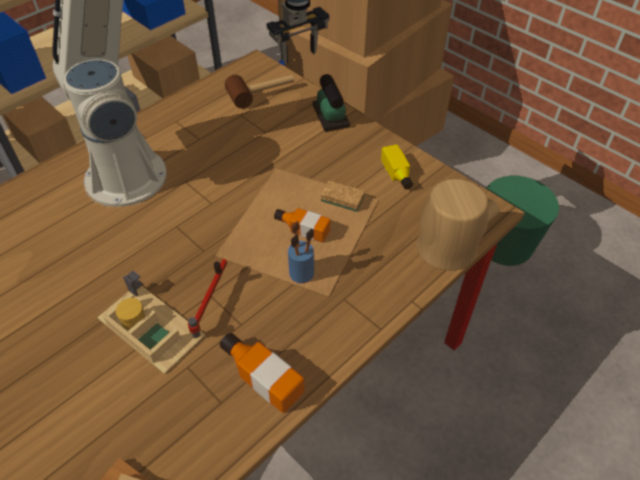

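Top view candidates: small orange bottle at about (293,292) on the cardboard, big orange bottle at (455,180), yellow bottle at (135,281). By the description I want the small orange one. I'll check that in a close crop and measure.

```bash
cat > h.py <<'E'
from bench import arm,capture,camera_model
import cv2,numpy as np
from scipy.spatial.transform import Rotation as Ro
def ray(n,px,z):
    m=camera_model(n);K,R,t=map(np.array,(m["intrinsics"],m["R"],m["t"]))
    p=np.atleast_2d(np.array(px,float)); d=(R.T@np.linalg.inv(K)@np.c_[p,np.ones(len(p))].T).T; c=-R.T@t
    return c+d*((z-c[2])/d[:,2])[:,None]
def mask(im,lo,hi,roi):
    h=cv2.cvtColor(im,cv2.COLOR_RGB2HSV);m=cv2.inRange(h,np.array(lo),np.array(hi));o=np.zeros_like(m)
    x0,y0,x1,y1=roi;o[y0:y1,x0:x1]=m[y0:y1,x0:x1];return o
def big(m):
    return max(cv2.findContours(m,cv2.RETR_EXTERNAL,cv2.CHAIN_APPROX_NONE)[0],key=cv2.contourArea)
E
cat > /tmp/a.py <<'E'
from h import *
im=capture("top")
a=cv2.resize(im[210:370,190:350],None,fx=3,fy=3,interpolation=2);b=cv2.resize(im[230:370,390:560],None,fx=2,fy=480/140,interpolation=2)
b=cv2.resize(im[230:370,390:560],None,fx=1.8,fy=1.8,interpolation=2);c=np.zeros((480,800,3),np.uint8);c[:,:480]=a;c[:252,480:786]=b
cv2.imwrite("pics/crop1.png",c[:,:,::-1])
for nm,lo,hi,roi,z in[("bottle",(5,150,120),(18,255,255),(260,240,330,340),.058),("label",(0,0,170),(180,60,255),(265,260,315,310),.058),("cap",(0,0,0),(180,255,60),(295,310,320,332),.047),("pad",(60,60,30),(95,255,255),(480,255,550,305),.013),("bar",(0,150,80),(6,255,255),(395,245,500,312),.059),("pot",(95,100,60),(125,255,255),(320,215,365,265),.1),("tin",(18,100,150),(30,255,255),(500,295,550,340),.07),("catch",(90,10,20),(130,110,140),(480,340,515,365),.068)]:
    try:
        k=big(mask(im,lo,hi,roi));r=cv2.minAreaRect(k);bx=cv2.boxPoints(r)
        print(nm,np.round(r[0],1),cv2.contourArea(k),"px",np.round(bx).tolist(),"c",np.round(ray("top",[r[0]],z)[0,:2],3),"w",np.round(ray("top",bx,z)[:,:2],3).tolist())
    except ValueError: print(nm,"none")
E
PYTHONPATH=. python3 /tmp/a.py
```

```text
Traceback (most recent call last):
  File "h.py", line 1, in <module>
    from bench import arm,capture,camera_model
ModuleNotFoundError: No module named 'bench'
```

```bash
PYTHONPATH=$PYTHONPATH:. python3 /tmp/a.py
```

```text
bottle [298.8 303.1] 515.0 px [[282.0, 295.0], [304.0, 285.0], [315.0, 312.0], [294.0, 321.0]] c [0.514 0.229] w [[0.534, 0.267], [0.554, 0.217], [0.494, 0.192], [0.474, 0.242]]
label [290.1 282. ] 333.0 px [[276.0, 278.0], [298.0, 270.0], [304.0, 286.0], [283.0, 294.0]] c [0.563 0.249] w [[0.572, 0.28], [0.59, 0.231], [0.553, 0.217], [0.535, 0.266]]
cap [306.1 321.5] 117.0 px [[298.0, 319.0], [310.0, 314.0], [314.0, 324.0], [302.0, 329.0]] c [0.472 0.214] w [[0.478, 0.232], [0.489, 0.204], [0.466, 0.196], [0.456, 0.224]]
pad [510.9 284.4] 739.5 px [[494.0, 273.0], [523.0, 268.0], [527.0, 296.0], [499.0, 301.0]] c [ 0.549 -0.271] w [[0.577, -0.234], [0.587, -0.302], [0.52, -0.307], [0.511, -0.24]]
bar [454.5 272. ] 255.5 px [[421.0, 283.0], [482.0, 250.0], [488.0, 261.0], [427.0, 294.0]] c [ 0.577 -0.129] w [[0.553, -0.052], [0.625, -0.196], [0.6, -0.207], [0.528, -0.063]]
pot [342. 242.] 577.5 px [[328.0, 226.0], [356.0, 226.0], [356.0, 258.0], [328.0, 258.0]] c [0.646 0.128] w [[0.683, 0.159], [0.682, 0.095], [0.609, 0.098], [0.611, 0.16]]
tin [527.7 318.4] 680.0 px [[508.0, 301.0], [539.0, 295.0], [548.0, 336.0], [516.0, 342.0]] c [ 0.467 -0.284] w [[0.507, -0.243], [0.52, -0.315], [0.428, -0.325], [0.415, -0.254]]
catch [499.4 353.9] 92.0 px [[489.0, 349.0], [507.0, 346.0], [509.0, 359.0], [492.0, 362.0]] c [ 0.391 -0.216] w [[0.403, -0.195], [0.408, -0.234], [0.378, -0.237], [0.373, -0.197]]
```

View pics/crop1.png

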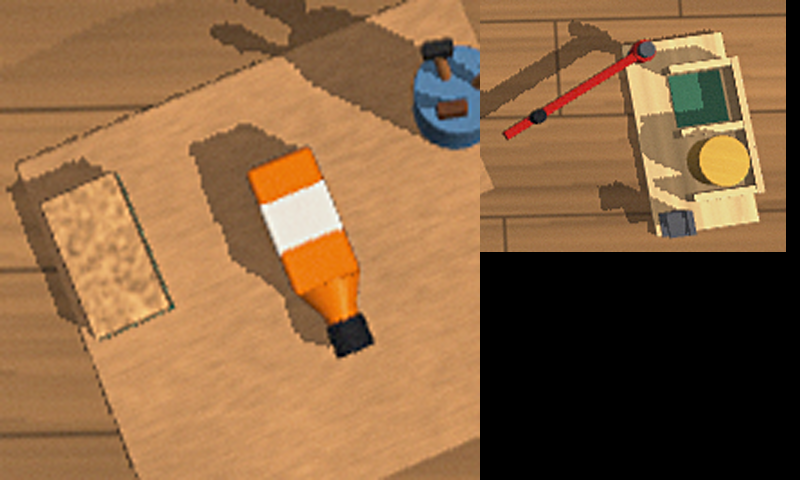

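The crop confirms the target: the small orange bottle lies on the cardboard, base at about px (283,263) and cap end at (307,327). The rack's felt bay is at (511,284), the keeper hinge at (482,257) and its knob at (422,295).

```bash
cat > /tmp/b.py <<'E'
from h import *
def p(px,z): return ray("top",[px],z)[0,:2]
f1,f2=p((473,255),.01),p((487,360.5),.01);print("board front",f1,f2,np.degrees(np.arctan2(*(f1-f2)[::-1])))
H=p((482.2,257.2),.076);C=p((499.4,353.9),.068);print("hinge",H,"catch",C,np.linalg.norm(H-C),np.degrees(np.arctan2(*(H-C)[::-1])))
T=p((405,305),.059);k=p((422,295),.093);print("tip",T,np.linalg.norm(T-H),"knob",k,np.linalg.norm(k-H),np.degrees(np.arctan2(*(k-H)[::-1])))
P=np.array([.549,-.271])
for a in(6,7,8):
    y=np.array([np.cos(np.radians(a)),np.sin(np.radians(a))]);x=np.array([y[1],-y[0]])
    print(a,"pad from hinge",H+70*x/1000-.069*y,"hinge from pad",P-.07*x+.069*y)
base=np.degrees(np.arctan2(*P[::-1]));C6=Ro.from_euler("z",90,degrees=True)
for psi in(90,-90):
  for f in(100,115,130):
    for phi,n in((7-base,"place"),(-3,"pick")):
      W=Ro.from_euler("y",f,degrees=True).inv()*Ro.from_euler("ZYZ",[phi,135,psi],degrees=True)
      print(n,psi,f,W.as_euler("ZYZ",degrees=True).round())
E
PYTHONPATH=$PYTHONPATH:. python3 /tmp/b.py
```

```text
board front [ 0.62093788 -0.18686043] [ 0.37390095 -0.2027246 ] 3.6743638543227903
hinge [ 0.60709201 -0.19054607] catch [ 0.39059445 -0.21579925] 0.21796540690073152 6.653152763939461
tip [ 0.50391691 -0.01231385] 0.20594131797625434 knob [ 0.52364177 -0.04652208] 0.16645375148985192 120.08881942141642
6 pad from hinge [ 0.545787   -0.26737507] hinge from pad [ 0.61030502 -0.194171  ]
7 pad from hinge [ 0.54713718 -0.26843329] hinge from pad [ 0.60895483 -0.19311278]
8 pad from hinge [ 0.54850563 -0.26946778] hinge from pad [ 0.60758638 -0.19207829]
place 90 100 [33. 45. 40.]
pick 90 100 [-4. 35. 95.]
place 90 115 [45. 33. 25.]
pick 90 115 [-6. 20. 98.]
place 90 130 [67. 25. -0.]
pick 90 130 [-23.   5. 115.]
place -90 100 [  33.   45. -140.]
pick -90 100 [ -4.  35. -85.]
place -90 115 [  45.   33. -155.]
pick -90 115 [ -6.  20. -82.]
place -90 130 [ 67.  25. 180.]
pick -90 130 [-23.   5. -65.]
```

```bash
cat >> h.py <<'E'
def Rp(az,tilt,roll=0): return Ro.from_euler("ZYZ",[az,180-tilt,roll],degrees=True)  # tilt from straight down
def cur():
    s=arm.sense();q=s["eef_rot"];return np.array(s["ee_pos"]),Ro.from_quat([q[1],q[2],q[3],q[0]]),s
def plan(p,R,n=None):
    p0,R0,s=cur();p=np.array(p);rv=(R0.inv()*R).as_rotvec();d=np.linalg.norm(p-p0);a=np.degrees(np.linalg.norm(rv))
    n=n or int(np.ceil(max(d/.038,a/6.6,1)))
    print("dist %.4f ang %.2f rows %d t %.1f j"%(d,a,n,s["clock"]),np.degrees(s["joint_positions"]).round().tolist())
    u=(rv/n/(np.pi/2)).round(4)
    for i in range(n):
        Ri=R0*Ro.from_rotvec(rv*i/n); print((Ri.inv().apply((p-p0)/n)/.25).round(3).tolist(),u.tolist() if i==0 else "")
E
cat >> ~/.bashrc <<'E'
E
echo 'export PYTHONPATH=$PYTHONPATH:.' > env; . ./env; python3 -c "
from h import *
plan([.46,.208,.20],Rp(21,45))"
```

```text
dist 0.5073 ang 56.24 rows 14 t 0.1 j [76.0, 20.0, 94.0, 0.0, 66.0, -0.0]
[-0.114, -0.09, 0.004] [-0.0108, -0.0346, -0.026]
[-0.11, -0.094, 0.009] 
[-0.105, -0.099, 0.013] 
[-0.1, -0.103, 0.017] 
[-0.095, -0.108, 0.02] 
[-0.089, -0.112, 0.023] 
[-0.083, -0.116, 0.026] 
[-0.077, -0.12, 0.028] 
[-0.07, -0.123, 0.03] 
[-0.064, -0.126, 0.032] 
[-0.057, -0.129, 0.033] 
[-0.049, -0.132, 0.034] 
[-0.042, -0.134, 0.034] 
[-0.035, -0.137, 0.034]
```

>>> arm_command([
  {"xyz":[-0.114,-0.09,0.004],"rot":[-0.0108,-0.0346,-0.026],"hand":1},
  {"xyz":[-0.11,-0.094,0.009],"rot":[-0.0108,-0.0346,-0.026],"hand":1},
  {"xyz":[-0.105,-0.099,0.013],"rot":[-0.0108,-0.0346,-0.026],"hand":1},
  {"xyz":[-0.1,-0.103,0.017],"rot":[-0.0108,-0.0346,-0.026],"hand":1},
  {"xyz":[-0.095,-0.108,0.02],"rot":[-0.0108,-0.0346,-0.026],"hand":1},
], newtons=20)

```text
clock: 0.57
ee_pos: [0.2598, 0.4637, 0.2092]
eef_rot: [0.14, 0.015, 0.99, 0.026]
contact_force: [0.4, 0.6, -0.9]
gripper_width: 0.0916
grip_force: 0.0
```

>>> arm_command([
  {"xyz":[-0.089,-0.112,0.023],"rot":[-0.0108,-0.0346,-0.026],"hand":1},
  {"xyz":[-0.083,-0.116,0.026],"rot":[-0.0108,-0.0346,-0.026],"hand":1},
  {"xyz":[-0.077,-0.12,0.028],"rot":[-0.0108,-0.0346,-0.026],"hand":1},
  {"xyz":[-0.07,-0.123,0.03],"rot":[-0.0108,-0.0346,-0.026],"hand":1},
  {"xyz":[-0.064,-0.126,0.032],"rot":[-0.0108,-0.0346,-0.026],"hand":1},
])

```text
clock: 0.98
ee_pos: [0.3709, 0.3212, 0.2045]
eef_rot: [0.275, -0.089, 0.956, 0.051]
contact_force: [1.7, -0.0, -0.0]
gripper_width: 0.0917
grip_force: 0.0
```

>>> arm_command([
  {"xyz":[-0.057,-0.129,0.033],"rot":[-0.0108,-0.0346,-0.026],"hand":1},
  {"xyz":[-0.049,-0.132,0.034],"rot":[-0.0108,-0.0346,-0.026],"hand":1},
  {"xyz":[-0.042,-0.134,0.034],"rot":[-0.0108,-0.0346,-0.026],"hand":1},
  {"xyz":[-0.035,-0.137,0.034],"rot":[-0.0108,-0.0346,-0.026],"hand":1},
  {"xyz":[0,0,0],"rot":[0,0,0],"hand":1},
])

```text
clock: 1.4
ee_pos: [0.4546, 0.2131, 0.2082]
eef_rot: [0.364, -0.156, 0.916, 0.065]
contact_force: [1.0, -1.0, -1.0]
gripper_width: 0.0922
grip_force: 0.0
```

```bash
. ./env; python3 -c "
from h import *
p,R,s=cur();print(p.round(4),R.as_euler('ZYZ',degrees=True).round(2))
plan([.486,.219,.090],Rp(21,45))
im=capture('top');cv2.imwrite('pics/t2.png',cv2.resize(im[200:380,180:420],None,fx=3,fy=3)[:,:,::-1])"
```

```text
[0.4546 0.2131 0.2082] [ 19.74 136.59   0.45]
dist 0.1225 ang 2.26 rows 4 t 1.4 j [30.0, -5.0, 140.0, -73.0, 7.0, -9.0]
[0.058, -0.006, 0.108] [-0.0025, -0.0044, -0.0037]
[0.059, -0.006, 0.107] 
[0.06, -0.006, 0.107] 
[0.061, -0.006, 0.106]
```

View pics/t2.png

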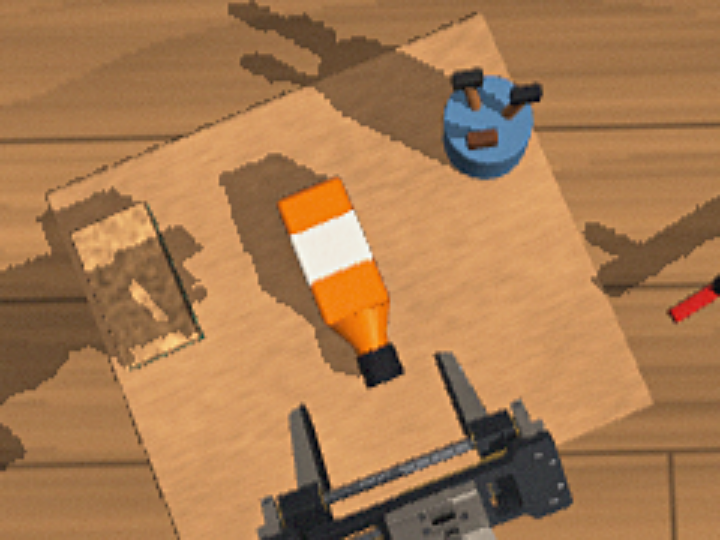

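The fingers stand short of the cap, centred close to the bottle axis. The wrist is nearly singular at 45° tilt, so I'll pick at 33° instead.

```bash
. ./env; python3 -c "
from h import *
plan([.503,.225,.098],Rp(21.5,33),5)"
```

```text
dist 0.1213 ang 10.62 rows 5 t 1.4 j [30.0, -5.0, 140.0, -73.0, 8.0, -9.0]
[0.032, -0.006, 0.091] [-0.0021, 0.0231, -0.0043]
[0.029, -0.006, 0.092] 
[0.025, -0.007, 0.093] 
[0.022, -0.007, 0.094] 
[0.019, -0.007, 0.095]
```

>>> arm_command([
  {"xyz":[0.032,-0.006,0.091],"rot":[-0.002,0.023,-0.004],"hand":1},
  {"xyz":[0.029,-0.006,0.092],"rot":[-0.002,0.023,-0.004],"hand":1},
  {"xyz":[0.025,-0.007,0.093],"rot":[-0.002,0.023,-0.004],"hand":1},
  {"xyz":[0.022,-0.007,0.094],"rot":[-0.002,0.023,-0.004],"hand":1},
  {"xyz":[0.019,-0.007,0.095],"rot":[-0.002,0.023,-0.004],"hand":1},
])

```text
clock: 1.87
ee_pos: [0.5015, 0.2315, 0.1004]
eef_rot: [0.277, -0.182, 0.942, 0.055]
contact_force: [-0.4, 0.3, 0.0]
gripper_width: 0.0916
grip_force: 0.0
```

>>> arm_command([
  {"xyz":[0,0,0],"rot":[0,0,0],"hand":1},
])

```text
clock: 1.95
ee_pos: [0.502, 0.2315, 0.0985]
eef_rot: [0.275, -0.182, 0.942, 0.054]
contact_force: [-0.8, 0.7, 0.2]
gripper_width: 0.0919
grip_force: 0.0
```

```bash
. ./env; python3 -c "
from h import *
p,R,s=cur();print(p.round(4),R.as_euler('ZYZ',degrees=True).round(2),s['contact_force'])
plan([.5485,.2427,.0183],Rp(21.5,33))"
```

```text
[0.502  0.2315 0.0985] [ 22.1  147.42   0.22] [-0.82852342  0.68832933  0.16897135]
dist 0.0934 ang 0.60 rows 3 t 1.9 j [26.0, 14.0, 133.0, -64.0, 2.0, -22.0]
[0.004, -0.01, 0.124] [0.0012, -0.0016, 0.0011]
[0.005, -0.009, 0.124] 
[0.005, -0.009, 0.124]
```

```bash
. ./env; python3 -c "
from h import *
plan([.5113,.228,.097],Rp(21.5,25),3)"
```

```text
dist 0.0101 ang 7.59 rows 3 t 1.9 j [26.0, 14.0, 133.0, -64.0, 2.0, -22.0]
[-0.007, -0.009, 0.007] [0.0011, 0.0281, 0.0011]
[-0.007, -0.009, 0.007] 
[-0.008, -0.009, 0.006]
```

>>> arm_command([
  {"xyz":[-0.007,-0.009,0.007],"rot":[0.001,0.028,0.001],"hand":1},
  {"xyz":[-0.007,-0.009,0.007],"rot":[0.001,0.028,0.001],"hand":1},
  {"xyz":[-0.008,-0.009,0.006],"rot":[0.001,0.028,0.001],"hand":1},
  {"xyz":[0,0,0],"rot":[0,0,0],"hand":1},
  {"xyz":[0,0,0],"rot":[0,0,0],"hand":1},
])

```text
clock: 2.37
ee_pos: [0.5095, 0.2232, 0.1032]
eef_rot: [0.265, -0.178, 0.947, 0.041]
contact_force: [1.1, 1.1, -0.2]
gripper_width: 0.0923
grip_force: 0.0
```

```bash
. ./env; python3 -c "
from h import *
p,R,s=cur();print(p.round(4),R.as_euler('ZYZ',degrees=True).round(2),s['contact_force'])
plan([.5463,.242,.017],Rp(21.5,25),4)"
```

```text
[0.5095 0.2232 0.1032] [ 19.41 148.93  -1.83] [ 1.09955808  1.08082207 -0.15364929]
dist 0.0956 ang 6.15 rows 4 t 2.4 j [26.0, 13.0, 131.0, -34.0, 6.0, -53.0]
[0.009, 0.006, 0.095] [-0.003, 0.0168, -0.0]
[0.007, 0.005, 0.095] 
[0.004, 0.005, 0.095] 
[0.002, 0.004, 0.095]
```

>>> arm_command([
  {"xyz":[0.005,0.005,0.015],"rot":[-0.002,0.02,0],"hand":1},
  {"xyz":[0.003,0.004,0.02],"rot":[-0.001,0.02,0],"hand":1},
  {"xyz":[0.0,0.002,0.02],"rot":[0,0.02,0],"hand":1},
  {"xyz":[0,0,0],"rot":[0,0,0],"hand":1},
  {"xyz":[0,0,0],"rot":[0,0,0],"hand":1},
])

```text
clock: 2.78
ee_pos: [0.5137, 0.2258, 0.0902]
eef_rot: [0.222, -0.18, 0.958, 0.034]
contact_force: [0.1, -0.6, -0.3]
gripper_width: 0.0922
grip_force: 0.0
```

```bash
. ./env; python3 -c "
from h import *
p,R,s=cur();print(p.round(4),R.as_euler('ZYZ',degrees=True).round(2),s['contact_force'])
plan([.5463,.242,.017],Rp(21.5,25),4)"
```

```text
[0.5137 0.2258 0.0902] [ 19.24 154.06  -2.02] [ 0.05952747 -0.56419691 -0.34075967]
dist 0.0817 ang 1.35 rows 4 t 2.8 j [25.0, 15.0, 127.0, -13.0, 12.0, -74.0]
[-0.001, 0.005, 0.082] [-0.0027, 0.0026, -0.0001]
[-0.001, 0.004, 0.082] 
[-0.001, 0.004, 0.082] 
[-0.002, 0.003, 0.082]
```

>>> arm_command([
  {"xyz":[-0.001,0.005,0.08],"rot":[-0.003,0.003,0],"hand":1},
  {"xyz":[-0.001,0.004,0.08],"rot":[-0.003,0.003,0],"hand":1},
  {"xyz":[-0.001,0.004,0.08],"rot":[-0.003,0.003,0],"hand":1},
  {"xyz":[-0.002,0.003,0.08],"rot":[-0.002,0.002,0],"hand":1},
  {"xyz":[0,0,0],"rot":[0,0,0],"hand":1},
])

```text
clock: 3.2
ee_pos: [0.5448, 0.2416, 0.0157]
eef_rot: [0.21, -0.182, 0.96, 0.04]
contact_force: [-0.8, 0.1, 0.2]
gripper_width: 0.0919
grip_force: 0.0
```

```bash
. ./env; python3 -c "
from h import *
p,R,s=cur();print(p.round(4),R.as_euler('ZYZ',degrees=True).round(2),s['contact_force'])
plan([.5463,.242,.017],Rp(21.5,25),1)
im=capture('scene');cv2.imwrite('pics/s3.png',cv2.resize(im[130:290,210:420],None,fx=3.5,fy=3.5)[:,:,::-1])"
```

```text
[0.5448 0.2416 0.0157] [2.1630e+01 1.5528e+02 1.4000e-01] [-0.78034602  0.06469999  0.19708168]
dist 0.0020 ang 0.28 rows 1 t 3.2 j [24.0, 27.0, 124.0, -15.0, 5.0, -73.0]
[-0.008, -0.001, -0.002] [0.0006, -0.0031, -0.0002]
```

View pics/s3.png

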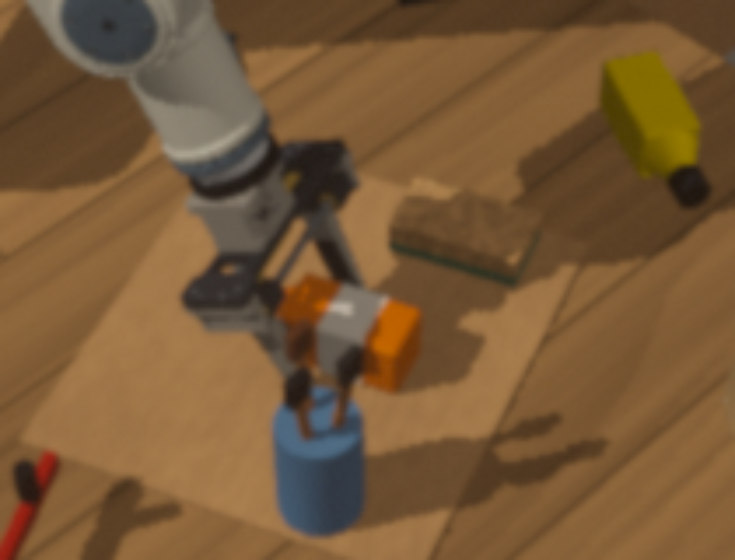

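The fingers straddle the orange body near the label, and the pot and block are clear. Closing.

>>> arm_command([
  {"xyz":[0,0,0],"rot":[0,0,0],"hand":-0.2},
  {"xyz":[0,0,0],"rot":[0,0,0],"hand":-0.2},
  {"xyz":[0,0,0],"rot":[0,0,0],"hand":-0.2},
  {"xyz":[0,0,0],"rot":[0,0,0],"hand":-0.2},
  {"xyz":[0,0,0],"rot":[0,0,0],"hand":-0.5},
], newtons=30)

```text
clock: 3.67
ee_pos: [0.5458, 0.2418, 0.019]
eef_rot: [0.212, -0.182, 0.959, 0.041]
contact_force: [-0.6, 0.0, 0.3]
gripper_width: 0.0606
grip_force: 0.0
```

>>> arm_command([
  {"xyz":[0,0,0],"rot":[0,0,0],"hand":-0.5},
  {"xyz":[0,0,0],"rot":[0,0,0],"hand":-0.5},
])

```text
clock: 3.83
ee_pos: [0.5457, 0.2418, 0.0187]
eef_rot: [0.212, -0.182, 0.959, 0.041]
contact_force: [-3.2, -0.6, 8.3]
gripper_width: 0.0536
grip_force: 30.0
```

```bash
. ./env; python3 -c "
from h import *
p,R,s=cur();print(p.round(4),R.as_euler('ZYZ',degrees=True).round(2),s['contact_force'],s['gripper_width'],s['grip_force'])
plan([.50,.215,.26],Rp(21.5,0),8)"
```

```text
[0.5457 0.2418 0.0187] [2.162e+01 1.551e+02 1.500e-01] [-3.20850448 -0.55539277  8.25556075] 0.053600225991754825 29.99878764152527
dist 0.2471 ang 24.90 rows 8 t 3.8 j [24.0, 26.0, 124.0, -14.0, 5.0, -73.0]
[-0.027, -0.004, -0.12] [0.0001, 0.0346, -0.0]
[-0.02, -0.004, -0.122] 
[-0.014, -0.004, -0.123] 
[-0.007, -0.004, -0.123] 
[-0.0, -0.004, -0.123] 
[0.006, -0.004, -0.123] 
[0.013, -0.004, -0.123] 
[0.02, -0.004, -0.122]
```

>>> arm_command([
  {"xyz":[-0.02,-0.002,-0.06],"rot":[0,0.01,0],"hand":-0.5},
  {"xyz":[-0.03,-0.004,-0.1],"rot":[0,0.03,0],"hand":-0.5},
  {"xyz":[-0.014,-0.004,-0.12],"rot":[0,0.04,0],"hand":-0.5},
  {"xyz":[-0.007,-0.004,-0.12],"rot":[0,0.04,0],"hand":-0.5},
  {"xyz":[0,-0.004,-0.12],"rot":[0,0.04,0],"hand":-0.5},
])

```text
clock: 4.25
ee_pos: [0.5205, 0.2269, 0.1486]
eef_rot: [0.087, -0.186, 0.979, 0.017]
contact_force: [0.9, 0.6, -3.5]
gripper_width: 0.0539
grip_force: 30.0
```

>>> arm_command([
  {"xyz":[0.006,-0.004,-0.12],"rot":[0,0.04,0],"hand":-0.5},
  {"xyz":[0.013,-0.004,-0.12],"rot":[0,0.04,0],"hand":-0.5},
  {"xyz":[0.02,-0.004,-0.12],"rot":[0,0.037,0],"hand":-0.5},
  {"xyz":[0,0,-0.1],"rot":[0,0,0],"hand":-0.5},
  {"xyz":[0,0,0],"rot":[0,0,0],"hand":-0.5},
])

```text
clock: 4.67
ee_pos: [0.5066, 0.2179, 0.2652]
eef_rot: [0.003, -0.186, 0.982, 0.001]
contact_force: [0.7, 1.3, -2.9]
gripper_width: 0.054
grip_force: 30.0
```

```bash
. ./env; python3 -c "
from h import *
p,R,s=cur();print(p.round(4),R.as_euler('ZYZ',degrees=True).round(2),s['contact_force'],s['gripper_width'],s['grip_force'])
y=R.apply([0,1,0]);print(np.degrees(np.arctan2(y[1],y[0])))
plan(p,R)"
```

```text
[0.5066 0.2179 0.2652] [ 32.99 179.66  11.52] [ 0.70085143  1.30509855 -2.89812987] 0.05397809915375941 29.993171989917755
111.47009232720438
dist 0.0000 ang 0.00 rows 1 t 4.7 j [23.0, 11.0, 100.0, 0.0, 69.0, -88.0]
[0.0, 0.0, 0.0] [0.0, 0.0, 0.0]
```

```bash
. ./env; python3 -c "
from h import *
p,R,s=cur();n=28;th=np.radians(194.5)/n;d=(np.array([.50,-.245,.28])-p)/n/.25
print(th/(np.pi/2))
for i in range(n): print((R*Ro.from_rotvec([0,0,th*(i+.0)])).inv().apply(d).round(3).tolist(),end=' ')"
```

```text
0.07718253968253969
[0.025, -0.061, -0.002] [0.017, -0.064, -0.002] [0.01, -0.065, -0.002] [0.002, -0.066, -0.002] [-0.006, -0.066, -0.002] [-0.014, -0.065, -0.002] [-0.022, -0.062, -0.002] [-0.029, -0.059, -0.002] [-0.036, -0.055, -0.002] [-0.043, -0.05, -0.002] [-0.049, -0.045, -0.002] [-0.054, -0.039, -0.002] [-0.058, -0.032, -0.002] [-0.061, -0.025, -0.002] [-0.064, -0.017, -0.002] [-0.065, -0.009, -0.002] [-0.066, -0.001, -0.002] [-0.066, 0.007, -0.002] [-0.065, 0.015, -0.002] [-0.062, 0.022, -0.002] [-0.059, 0.03, -0.002] [-0.055, 0.037, -0.002] [-0.05, 0.043, -0.002] [-0.045, 0.049, -0.002] [-0.038, 0.054, -0.002] [-0.032, 0.058, -0.002] [-0.024, 0.061, -0.002] [-0.017, 0.064, -0.002]
```

>>> arm_command([
  {"xyz":[0.025,-0.061,-0.002],"rot":[0,0,0.077],"hand":-0.5},
  {"xyz":[0.017,-0.064,-0.002],"rot":[0,0,0.077],"hand":-0.5},
  {"xyz":[0.01,-0.065,-0.002],"rot":[0,0,0.077],"hand":-0.5},
  {"xyz":[0.002,-0.066,-0.002],"rot":[0,0,0.077],"hand":-0.5},
  {"xyz":[-0.006,-0.066,-0.002],"rot":[0,0,0.077],"hand":-0.5},
])

```text
clock: 5.08
ee_pos: [0.5016, 0.1335, 0.2611]
eef_rot: [-0.002, 0.118, 0.993, -0.0]
contact_force: [0.0, -0.2, -3.2]
gripper_width: 0.0538
grip_force: 30.0
```

>>> arm_command([
  {"xyz":[-0.014,-0.065,-0.002],"rot":[0,0,0.077],"hand":-0.5},
  {"xyz":[-0.022,-0.062,-0.002],"rot":[0,0,0.077],"hand":-0.5},
  {"xyz":[-0.029,-0.059,-0.002],"rot":[0,0,0.077],"hand":-0.5},
  {"xyz":[-0.036,-0.055,-0.002],"rot":[0,0,0.077],"hand":-0.5},
  {"xyz":[-0.043,-0.05,-0.002],"rot":[0,0,0.077],"hand":-0.5},
])

```text
clock: 5.5
ee_pos: [0.5006, 0.0511, 0.2635]
eef_rot: [-0.002, 0.408, 0.913, -0.001]
contact_force: [-0.1, 0.2, -3.1]
gripper_width: 0.0543
grip_force: 30.0
```

>>> arm_command([
  {"xyz":[-0.049,-0.045,-0.002],"rot":[0,0,0.077],"hand":-0.5},
  {"xyz":[-0.054,-0.039,-0.002],"rot":[0,0,0.077],"hand":-0.5},
  {"xyz":[-0.058,-0.032,-0.002],"rot":[0,0,0.077],"hand":-0.5},
  {"xyz":[-0.061,-0.025,-0.002],"rot":[0,0,0.077],"hand":-0.5},
  {"xyz":[-0.064,-0.017,-0.002],"rot":[0,0,0.077],"hand":-0.5},
])

```text
clock: 5.92
ee_pos: [0.4998, -0.0316, 0.266]
eef_rot: [-0.002, 0.661, 0.75, -0.001]
contact_force: [-0.2, 1.0, -2.2]
gripper_width: 0.0539
grip_force: 30.0
```

>>> arm_command([
  {"xyz":[-0.065,-0.009,-0.002],"rot":[0,0,0.077],"hand":-0.5},
  {"xyz":[-0.066,-0.001,-0.002],"rot":[0,0,0.077],"hand":-0.5},
  {"xyz":[-0.066,0.007,-0.002],"rot":[0,0,0.077],"hand":-0.5},
  {"xyz":[-0.065,0.015,-0.002],"rot":[0,0,0.077],"hand":-0.5},
  {"xyz":[-0.062,0.022,-0.002],"rot":[0,0,0.077],"hand":-0.5},
])

```text
clock: 6.33
ee_pos: [0.4994, -0.1141, 0.2685]
eef_rot: [-0.001, 0.855, 0.519, -0.001]
contact_force: [1.2, -0.7, -2.8]
gripper_width: 0.0535
grip_force: 30.0
```

>>> arm_command([
  {"xyz":[-0.059,0.03,-0.002],"rot":[0,0,0.077],"hand":-0.5},
  {"xyz":[-0.055,0.037,-0.002],"rot":[0,0,0.077],"hand":-0.5},
  {"xyz":[-0.05,0.043,-0.002],"rot":[0,0,0.077],"hand":-0.5},
  {"xyz":[-0.045,0.049,-0.002],"rot":[0,0,0.077],"hand":-0.5},
  {"xyz":[-0.038,0.054,-0.002],"rot":[0,0,0.077],"hand":-0.5},
])

```text
clock: 6.75
ee_pos: [0.4992, -0.1967, 0.2708]
eef_rot: [-0.001, 0.971, 0.241, -0.002]
contact_force: [0.5, -0.1, -3.0]
gripper_width: 0.0535
grip_force: 30.0
```

>>> arm_command([
  {"xyz":[-0.032,0.058,-0.002],"rot":[0,0,0.077],"hand":-0.5},
  {"xyz":[-0.024,0.061,-0.002],"rot":[0,0,0.077],"hand":-0.5},
  {"xyz":[-0.017,0.064,-0.002],"rot":[0,0,0.077],"hand":-0.5},
  {"xyz":[0,0,0],"rot":[0,0,0],"hand":-0.5},
])

```text
clock: 7.08
ee_pos: [0.499, -0.2478, 0.2724]
eef_rot: [-0.0, 0.998, 0.061, -0.002]
contact_force: [-0.4, -0.2, -2.8]
gripper_width: 0.0536
grip_force: 30.0
```

```bash
. ./env; python3 -c "
from h import *
p,R,s=cur();print(p.round(4),R.as_euler('ZYZ',degrees=True).round(2),s['contact_force'],s['gripper_width'],s['grip_force'])
y=R.apply([0,1,0]);print(np.degrees(np.arctan2(y[1],y[0])))
plan([.50,-.275,.28],Rp(6.8,65,180))"
```

```text
[ 0.499  -0.2478  0.2724] [-179.79  179.82   -6.77] [-0.37606949 -0.20913133 -2.79040567] 0.053626327308195366 29.99388188123703
-83.01408250797185
dist 0.0283 ang 65.17 rows 10 t 7.1 j [-27.0, 11.0, 98.0, -0.0, 71.0, 57.0]
[-0.001, 0.011, -0.003] [-0.0001, 0.0724, 0.0002]
[-0.001, 0.011, -0.003] 
[-0.0, 0.011, -0.003] 
[0.0, 0.011, -0.003] 
[0.0, 0.011, -0.003] 
[0.001, 0.011, -0.003] 
[0.001, 0.011, -0.003] 
[0.002, 0.011, -0.003] 
[0.002, 0.011, -0.003] 
[0.002, 0.011, -0.002]
```

>>> arm_command([
  {"xyz":[0,0.011,-0.003],"rot":[0,0.0724,0],"hand":-0.5},
  {"xyz":[0,0.011,-0.003],"rot":[0,0.0724,0],"hand":-0.5},
  {"xyz":[0,0.011,-0.003],"rot":[0,0.0724,0],"hand":-0.5},
  {"xyz":[0,0.011,-0.003],"rot":[0,0.0724,0],"hand":-0.5},
  {"xyz":[0,0.011,-0.003],"rot":[0,0.0724,0],"hand":-0.5},
])

```text
clock: 7.5
ee_pos: [0.4998, -0.2587, 0.277]
eef_rot: [-0.017, 0.959, 0.063, 0.277]
contact_force: [1.1, 1.1, -3.5]
gripper_width: 0.054
grip_force: 30.0
```

>>> arm_command([
  {"xyz":[0,0.011,-0.003],"rot":[0,0.0724,0],"hand":-0.5},
  {"xyz":[0,0.011,-0.003],"rot":[0,0.0724,0],"hand":-0.5},
  {"xyz":[0,0.011,-0.003],"rot":[0,0.0724,0],"hand":-0.5},
  {"xyz":[0,0.011,-0.003],"rot":[0,0.0724,0],"hand":-0.5},
  {"xyz":[0,0.011,-0.003],"rot":[0,0.0724,0],"hand":-0.5},
])

```text
clock: 7.92
ee_pos: [0.4998, -0.2648, 0.2767]
eef_rot: [-0.039, 0.873, 0.06, 0.482]
contact_force: [-0.3, 1.3, -3.5]
gripper_width: 0.0541
grip_force: 30.0
```

>>> arm_command([
  {"xyz":[0,0,0],"rot":[0,0,0],"hand":-0.5},
])

```text
clock: 8.0
ee_pos: [0.4983, -0.2637, 0.2732]
eef_rot: [-0.042, 0.874, 0.059, 0.481]
contact_force: [-1.0, 0.8, -4.3]
gripper_width: 0.0539
grip_force: 30.0
```

```bash
. ./env; python3 -c "
from h import *
p,R,s=cur();print(p.round(4),R.as_euler('ZYZ',degrees=True).round(2),s['contact_force'],s['gripper_width'],s['grip_force'])
plan([.560,-.2685,.14],Rp(6.8,65,180))
a=capture('top')[200:380,400:600];b=capture('scene')[220:400,60:260]
cv2.imwrite('pics/c4.png',cv2.resize(np.hstack([a,b]),None,fx=2,fy=2)[:,:,::-1])"
```

```text
[ 0.4983 -0.2637  0.2732] [   8.8   122.32 -178.87] [-0.97096451  0.8193614  -4.29586966] 0.053891082526923914 29.992497861385345
dist 0.1469 ang 7.53 rows 4 t 8.0 j [-58.0, 6.0, 129.0, 80.0, 52.0, -34.0]
[-0.08, 0.016, 0.122] [-0.0047, 0.0204, -0.0005]
[-0.084, 0.015, 0.12] 
[-0.088, 0.014, 0.117] 
[-0.091, 0.013, 0.114]
```

View pics/c4.png

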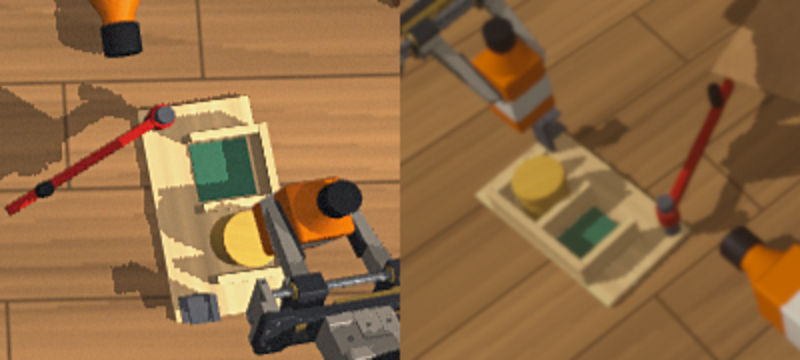

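The bottle is held firmly and nearly upright, standing over the tin's side of the rack. The green pad is at crop (222,168), which is px (511,284).

>>> arm_command([
  {"xyz":[0,0.016,0.06],"rot":[-0.004,0.017,0],"hand":-0.5},
  {"xyz":[0,0.015,0.09],"rot":[-0.004,0.017,0],"hand":-0.5},
  {"xyz":[-0.06,0.012,0.1],"rot":[-0.004,0.017,0],"hand":-0.5},
  {"xyz":[-0.09,0.012,0.1],"rot":[-0.004,0.017,0],"hand":-0.5},
  {"xyz":[-0.1,0.005,0.05],"rot":[-0.003,0.014,0],"hand":-0.5},
])

```text
clock: 8.52
ee_pos: [0.5628, -0.2705, 0.1722]
eef_rot: [-0.032, 0.842, 0.051, 0.536]
contact_force: [1.1, 0.3, -2.6]
gripper_width: 0.0538
grip_force: 30.0
```

>>> arm_command([
  {"xyz":[0,0,0],"rot":[0,0,0],"hand":-0.5},
  {"xyz":[0,0,0],"rot":[0,0,0],"hand":-0.5},
])

```text
clock: 8.68
ee_pos: [0.5605, -0.2692, 0.1707]
eef_rot: [-0.035, 0.843, 0.049, 0.535]
contact_force: [0.3, -0.9, -2.2]
gripper_width: 0.0541
grip_force: 30.0
```

```bash
. ./env; python3 -c "
from h import *
p,R,s=cur();print(p.round(4),R.as_euler('ZYZ',degrees=True).round(2),s['contact_force'],s['gripper_width'],s['grip_force'])
plan([.560,-.2685,.14],Rp(6.8,65,180))"
```

```text
[ 0.5605 -0.2692  0.1707] [   7.12  115.21 -179.54] [ 0.30866929 -0.88068666 -2.22377179] 0.05406922048678313 29.99410182237625
dist 0.0308 ang 0.48 rows 1 t 8.7 j [-53.0, 26.0, 131.0, 108.0, 55.0, -66.0]
[-0.112, -0.002, 0.051] [-0.0032, 0.0024, -0.0035]
```

```bash
. ./env
cat > cap.py <<'E'
from h import *
import sys
zc=float(sys.argv[1]); P=np.array([.548,-.27,zc]); out=[]
for n in("top","scene"):
    m=camera_model(n);K,R,t=map(np.array,(m["intrinsics"],m["R"],m["t"]))
    im=capture(n); f=lambda X:(lambda c:c[:2]/c[2])(K@(R@X+t)); u=f(P)
    x,y=u.astype(int); m_=mask(im,(0,0,0),(180,255,70),(x-22,y-22,x+22,y+22))
    k=big(m_);c=cv2.minEnclosingCircle(k); print(n,"pred",u.round(1),"cap",np.round(c,1) if 0 else c, cv2.boundingRect(k),cv2.contourArea(k))
    out.append(im[y-60:y+90,x-100:x+100])
    for b,z in(("top",zc),("mid",zc-.013)): print("  as",b,ray(n,[c[0]],z)[0].round(4))
cv2.imwrite(sys.argv[2],cv2.resize(np.hstack(out),None,fx=2,fy=2,interpolation=2)[:,:,::-1])
E
python3 cap.py .266 pics/c5.png
```

```text
top pred [551.1 274. ] cap ((548.3421020507812, 275.5), 9.670931816101074) (539, 268, 20, 16) 225.0
  as top [ 0.5452 -0.2644  0.266 ]
  as mid [ 0.5464 -0.2694  0.253 ]
scene pred [131.6 278.2] cap ((132.3508758544922, 281.52630615234375), 8.632776260375977) (125, 273, 16, 18) 184.5
  as top [ 0.5567 -0.2738  0.266 ]
  as mid [ 0.5465 -0.2706  0.253 ]
```

View pics/c5.png

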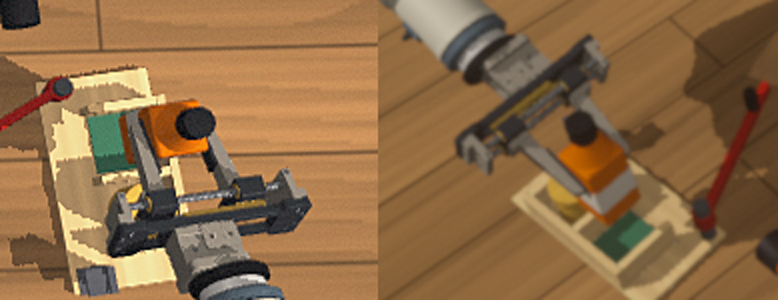

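The cap triangulates to (0.5465, -0.270), within 2 mm of the pad centre, and the bottle stands upright. Lowering.

```bash
. ./env; python3 -c "
from h import *
plan([.5620,-.2692,.088],Rp(6.8,65,180),6)"
```

```text
dist 0.0868 ang 0.09 rows 6 t 8.8 j [-53.0, 26.0, 131.0, 108.0, 55.0, -66.0]
[-0.052, -0.001, 0.025] [-0.0001, -0.0001, 0.0]
[-0.052, -0.001, 0.025] 
[-0.052, -0.001, 0.025] 
[-0.052, -0.001, 0.025] 
[-0.052, -0.001, 0.025] 
[-0.052, -0.001, 0.025]
```

>>> arm_command([
  {"xyz":[-0.052,-0.001,0.025],"rot":[0,0,0],"hand":-0.5},
  {"xyz":[-0.052,-0.001,0.025],"rot":[0,0,0],"hand":-0.5},
  {"xyz":[-0.052,-0.001,0.025],"rot":[0,0,0],"hand":-0.5},
  {"xyz":[-0.052,-0.001,0.025],"rot":[0,0,0],"hand":-0.5},
  {"xyz":[-0.052,-0.001,0.025],"rot":[0,0,0],"hand":-0.5},
])

```text
clock: 9.2
ee_pos: [0.5623, -0.2709, 0.1041]
eef_rot: [-0.03, 0.841, 0.051, 0.538]
contact_force: [-0.0, 0.2, -3.7]
gripper_width: 0.0534
grip_force: 30.0
```

>>> arm_command([
  {"xyz":[-0.052,-0.001,0.025],"rot":[0,0,0],"hand":-0.5},
  {"xyz":[0,0,0],"rot":[0,0,0],"hand":-0.5},
  {"xyz":[0,0,0],"rot":[0,0,0],"hand":-0.5},
])

```text
clock: 9.45
ee_pos: [0.562, -0.2701, 0.0886]
eef_rot: [-0.031, 0.841, 0.05, 0.537]
contact_force: [-0.9, -0.2, -2.3]
gripper_width: 0.0538
grip_force: 30.0
```

```bash
. ./env; python3 -c "
from h import *
p,R,s=cur();print(p.round(4),R.as_euler('ZYZ',degrees=True).round(2),s['contact_force'],s['gripper_width'],s['grip_force'])
plan([.562,-.2692,.078],Rp(6.8,65,180),5)"; python3 cap.py $(python3 -c "
from h import *
print(cur()[0][2]+.0955)") /tmp/x.png
```

```text
[ 0.562  -0.2701  0.0886] [  6.76 114.86 179.94] [-0.90835939 -0.19793058 -2.34232295] 0.053808540844232616 29.994115233421326
dist 0.0107 ang 0.15 rows 5 t 9.4 j [-53.0, 39.0, 131.0, 116.0, 60.0, -80.0]
[-0.008, -0.001, 0.004] [0.0001, -0.0003, 0.0001]
[-0.008, -0.001, 0.004] 
[-0.008, -0.001, 0.004] 
[-0.008, -0.001, 0.004] 
[-0.008, -0.001, 0.004] 
top pred [536.2 277.9] cap ((533.6526489257812, 278.9809265136719), 8.876653671264648) (525, 272, 18, 15) 189.5
  as top [ 0.5459 -0.2646  0.1841]
  as mid [ 0.547  -0.2692  0.1711]
scene pred [140.1 299.8] cap ((141.5, 303.5), 7.905794143676758) (135, 296, 14, 16) 155.5
  as top [ 0.5586 -0.2735  0.1841]
  as mid [ 0.5492 -0.2706  0.1711]
```

Centred at (0.548, -0.270). I'll lower slowly and watch the force.

>>> arm_command([
  {"xyz":[-0.008,0,0.004],"rot":[0,0,0],"hand":-0.5},
  {"xyz":[-0.008,0,0.004],"rot":[0,0,0],"hand":-0.5},
  {"xyz":[-0.008,0,0.004],"rot":[0,0,0],"hand":-0.5},
  {"xyz":[-0.006,0,0.003],"rot":[0,0,0],"hand":-0.5},
])

```text
clock: 9.88
ee_pos: [0.5628, -0.2697, 0.0825]
eef_rot: [-0.032, 0.839, 0.05, 0.541]
contact_force: [-18.7, 0.2, 33.3]
gripper_width: 0.0539
grip_force: 30.0
```

>>> arm_command([
  {"xyz":[-0.005,0,0.002],"rot":[0,0,0],"hand":-0.5},
  {"xyz":[0,0,0],"rot":[0,0,0],"hand":-0.5},
])

```text
clock: 10.05
ee_pos: [0.563, -0.2697, 0.082]
eef_rot: [-0.032, 0.838, 0.05, 0.542]
contact_force: [-15.8, 0.8, 30.9]
gripper_width: 0.0542
grip_force: 30.0
```

>>> arm_command([
  {"xyz":[-0.004,0,0.002],"rot":[0,0,0],"hand":-0.5},
  {"xyz":[0,0,0],"rot":[0,0,0],"hand":-0.5},
])

```text
clock: 10.22
ee_pos: [0.5632, -0.2697, 0.0815]
eef_rot: [-0.031, 0.838, 0.05, 0.542]
contact_force: [-16.7, 1.0, 33.6]
gripper_width: 0.054
grip_force: 30.0
```

>>> arm_command([
  {"xyz":[0.007,0,-0.003],"rot":[0,0,0],"hand":-0.5},
  {"xyz":[0.006,0,-0.003],"rot":[0,0,0],"hand":-0.5},
  {"xyz":[0,0,0],"rot":[0,0,0],"hand":-0.5},
])

```text
clock: 10.47
ee_pos: [0.5625, -0.2699, 0.0816]
eef_rot: [-0.031, 0.84, 0.05, 0.539]
contact_force: [-3.5, 0.1, 10.8]
gripper_width: 0.0537
grip_force: 30.0
```

```bash
. ./env; python3 -c "
from h import *
p,R,s=cur();print(p.round(4),R.as_euler('ZYZ',degrees=True).round(2),s['contact_force'],s['moment'])"; python3 cap.py .173 pics/c6.png; python3 -c "
from h import *
a=capture('top')[235:355,440:580];b=capture('scene')[270:390,90:230]
cv2.imwrite('pics/c6.png',cv2.resize(np.hstack([a,b]),None,fx=2.8,fy=2.8,interpolation=2)[:,:,::-1])"
```

```text
[ 0.5625 -0.2699  0.0816] [  6.74 114.65 179.94] [-3.52733359  0.07685118 10.78161759] [ 0.23565848 -1.13869277  0.10555154]
top pred [534.3 278.4] cap ((532.8076782226562, 278.6153869628906), 8.954716682434082) (524, 272, 18, 14) 186.0
  as top [ 0.5476 -0.2668  0.173 ]
  as mid [ 0.5487 -0.2714  0.16  ]
scene pred [141.2 302.6] cap ((142.80645751953125, 305.0242004394531), 8.064709663391113) (135, 297, 15, 17) 155.5
  as top [ 0.5561 -0.2712  0.173 ]
  as mid [ 0.5467 -0.2683  0.16  ]
```

View pics/c6.png

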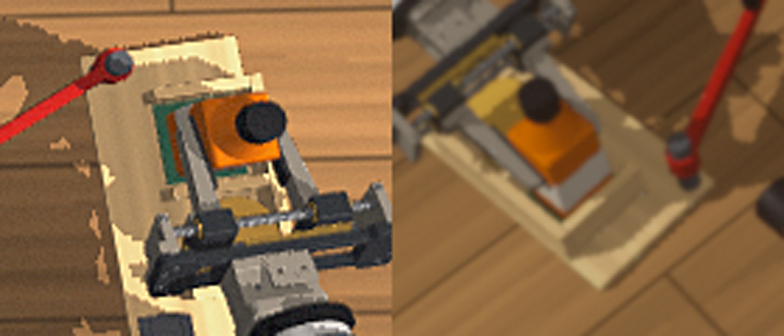

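The bottle is in the felt bay, upright with its cap at about crop (262,122), and it is on the pad (about 13 N of push). Easing off, then opening.

>>> arm_command([
  {"xyz":[0.004,0,-0.002],"rot":[0,0,0],"hand":-0.5},
  {"xyz":[0,0,0],"rot":[0,0,0],"hand":-0.5},
])

```text
clock: 10.83
ee_pos: [0.5622, -0.2699, 0.0816]
eef_rot: [-0.032, 0.841, 0.05, 0.538]
contact_force: [-0.7, -0.5, 8.1]
gripper_width: 0.0535
grip_force: 30.0
```

>>> arm_command([
  {"xyz":[0,0,0],"rot":[0,0,0],"hand":0.25},
  {"xyz":[0,0,0],"rot":[0,0,0],"hand":0.35},
  {"xyz":[0,0,0],"rot":[0,0,0],"hand":0.5},
  {"xyz":[0,0,0],"rot":[0,0,0],"hand":0.7},
  {"xyz":[0,0,0],"rot":[0,0,0],"hand":0.7},
])

```text
clock: 11.25
ee_pos: [0.5612, -0.2692, 0.0797]
eef_rot: [-0.032, 0.842, 0.049, 0.536]
contact_force: [-1.1, -0.1, -1.8]
gripper_width: 0.0777
grip_force: 0.0
```

>>> arm_command([
  {"xyz":[0,0,0],"rot":[0,0,0],"hand":0.7},
  {"xyz":[0,0,0],"rot":[0,0,0],"hand":0.7},
])

```text
clock: 11.42
ee_pos: [0.5613, -0.2693, 0.0798]
eef_rot: [-0.032, 0.842, 0.049, 0.537]
contact_force: [0.1, -0.5, 0.8]
gripper_width: 0.0779
grip_force: 0.0
```

```bash
. ./env; python3 cap.py .173 /tmp/x.png; python3 -c "
from h import *
p,R,s=cur();print(p.round(4),s['contact_force'])
plan(p+[0,0,.01]-R.apply([0,0,.2]),R,7)"
```

```text
top pred [534.3 278.4] cap ((537.2446899414062, 287.24468994140625), 16.624618530273438) (524, 272, 26, 28) 259.0
  as top [ 0.5294 -0.2746  0.173 ]
  as mid [ 0.5303 -0.2792  0.16  ]
scene pred [141.2 302.6] cap ((148.5, 307.0), 14.77338695526123) (135, 297, 28, 17) 180.0
  as top [ 0.5696 -0.2652  0.173 ]
  as mid [ 0.5604 -0.2622  0.16  ]
[ 0.5613 -0.2693  0.0799] [0.95513234 0.37199004 0.71030531]
dist 0.2044 ang 0.00 rows 7 t 11.5 j [-53.0, 40.0, 131.0, 116.0, 61.0, -81.0]
[0.005, -0.0, -0.117] [0.0, 0.0, 0.0]
[0.005, -0.0, -0.117] 
[0.005, -0.0, -0.117] 
[0.005, -0.0, -0.117] 
[0.005, -0.0, -0.117] 
[0.005, -0.0, -0.117] 
[0.005, -0.0, -0.117]
```

>>> arm_command([
  {"xyz":[0.004,0,-0.04],"rot":[0,0,0],"hand":0.7},
  {"xyz":[0.005,0,-0.1],"rot":[0,0,0],"hand":0.7},
  {"xyz":[0.005,0,-0.12],"rot":[0,0,0],"hand":0.7},
  {"xyz":[0.01,0,-0.12],"rot":[0,0,0],"hand":0.7},
  {"xyz":[0.06,0,-0.1],"rot":[0,0,0],"hand":0.7},
])

```text
clock: 11.93
ee_pos: [0.4596, -0.2804, 0.1488]
eef_rot: [-0.033, 0.842, 0.049, 0.536]
contact_force: [-0.2, 0.1, 0.6]
gripper_width: 0.0779
grip_force: 0.0
```

>>> arm_command([
  {"xyz":[0.09,0,-0.05],"rot":[0,0,0],"hand":0},
  {"xyz":[0.09,0,-0.05],"rot":[0,0,0],"hand":-1},
  {"xyz":[0.09,0,-0.05],"rot":[0,0,0],"hand":-1},
  {"xyz":[0,0,0],"rot":[0,0,0],"hand":-1},
])

```text
clock: 12.27
ee_pos: [0.4564, -0.283, 0.231]
eef_rot: [-0.03, 0.841, 0.051, 0.538]
contact_force: [0.1, -0.7, 0.0]
gripper_width: 0.0536
grip_force: 0.0
```

```bash
. ./env; python3 -c "
from h import *
p,R,s=cur();print(p.round(4),R.as_euler('ZYZ',degrees=True).round(2),s['contact_force'],np.degrees(s['joint_positions']).round())"; python3 cap.py .173 pics/c7.png
```

```text
[ 0.4564 -0.283   0.231 ] [  6.58 114.82 179.71] [ 0.05824504 -0.69685564  0.03133056] [-68.  16. 135.  90.  61. -57.]
top pred [534.3 278.4] cap ((532.8571166992188, 279.71429443359375), 8.950101852416992) (524, 273, 18, 15) 189.0
  as top [ 0.5453 -0.2668  0.173 ]
  as mid [ 0.5464 -0.2714  0.16  ]
scene pred [141.2 302.6] cap ((141.75, 304.8333435058594), 7.511659622192383) (135, 298, 14, 15) 140.5
  as top [ 0.554  -0.2726  0.173 ]
  as mid [ 0.5446 -0.2697  0.16  ]
```

View pics/c7.png

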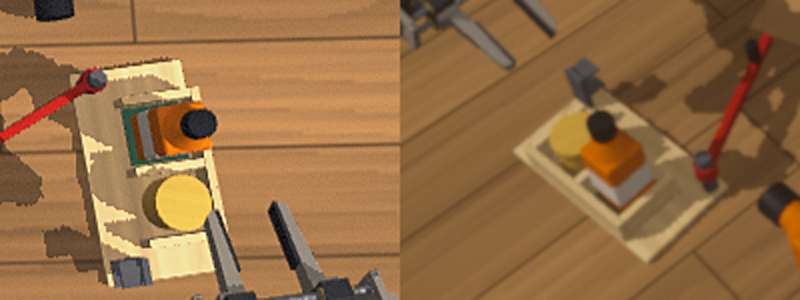

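The released bottle stands upright in the bay at about (0.546, -0.270). The keeper is still open by about 67° (hinge at left crop (93,80)). Next I bring the closed fingers behind the bar.

```bash
. ./env; python3 -c "
from h import *
plan([.50,-.20,.28],Rp(-150,0))"
```

```text
dist 0.1068 ang 68.63 rows 11 t 12.4 j [-68.0, 16.0, 135.0, 91.0, 61.0, -58.0]
[0.025, -0.028, 0.009] [0.0135, -0.0647, -0.0208]
[0.027, -0.027, 0.007] 
[0.029, -0.026, 0.005] 
[0.03, -0.025, 0.003] 
[0.031, -0.024, 0.0] 
[0.031, -0.023, -0.003] 
[0.032, -0.022, -0.005] 
[0.032, -0.021, -0.008] 
[0.031, -0.02, -0.011] 
[0.031, -0.019, -0.014] 
[0.03, -0.019, -0.016]
```

>>> arm_command([
  {"xyz":[0.025,-0.028,0.009],"rot":[0.0135,-0.0647,-0.0208],"hand":-1},
  {"xyz":[0.027,-0.027,0.007],"rot":[0.0135,-0.0647,-0.0208],"hand":-1},
  {"xyz":[0.029,-0.026,0.005],"rot":[0.0135,-0.0647,-0.0208],"hand":-1},
  {"xyz":[0.03,-0.025,0.003],"rot":[0.0135,-0.0647,-0.0208],"hand":-1},
  {"xyz":[0.031,-0.024,0],"rot":[0.0135,-0.0647,-0.0208],"hand":-1},
])

```text
clock: 12.78
ee_pos: [0.4747, -0.2452, 0.248]
eef_rot: [-0.022, 0.937, 0.148, 0.316]
contact_force: [0.4, -0.2, 0.4]
gripper_width: 0.012
grip_force: 0.0
```

>>> arm_command([
  {"xyz":[0.031,-0.023,-0.003],"rot":[0.0135,-0.0647,-0.0208],"hand":-1},
  {"xyz":[0.032,-0.022,-0.005],"rot":[0.0135,-0.0647,-0.0208],"hand":-1},
  {"xyz":[0.032,-0.021,-0.008],"rot":[0.0135,-0.0647,-0.0208],"hand":-1},
  {"xyz":[0.031,-0.02,-0.011],"rot":[0.0135,-0.0647,-0.0208],"hand":-1},
  {"xyz":[0.031,-0.019,-0.014],"rot":[0.0135,-0.0647,-0.0208],"hand":-1},
])

```text
clock: 13.2
ee_pos: [0.494, -0.2082, 0.2726]
eef_rot: [-0.008, 0.969, 0.24, 0.065]
contact_force: [-0.1, 0.2, 0.8]
gripper_width: 0.0006
grip_force: 0.0
```

>>> arm_command([
  {"xyz":[0.03,-0.019,-0.016],"rot":[0.0135,-0.0647,-0.0208],"hand":-1},
  {"xyz":[0,0,0],"rot":[0,0,0],"hand":-1},
])

```text
clock: 13.37
ee_pos: [0.5009, -0.199, 0.2774]
eef_rot: [-0.006, 0.966, 0.259, 0.014]
contact_force: [0.4, 0.5, -0.5]
gripper_width: 0.0004
grip_force: 0.0
```

```bash
. ./env; python3 -c "
from h import *
p,R,s=cur();print(p.round(4),s['gripper_width'])
plan([.581,-.0625,.15],Rp(-150,0),8)"
```

```text
[ 0.5009 -0.199   0.2774] 0.00039243146732958264
dist 0.2031 ang 1.71 rows 8 t 13.4 j [-23.0, 9.0, 101.0, 2.0, 70.0, 37.0]
[0.067, -0.039, 0.066] [-0.0003, -0.0024, -0.0]
[0.067, -0.039, 0.066] 
[0.067, -0.039, 0.065] 
[0.068, -0.039, 0.065] 
[0.068, -0.039, 0.065] 
[0.068, -0.039, 0.064] 
[0.068, -0.039, 0.064] 
[0.069, -0.039, 0.064]
```

>>> arm_command([
  {"xyz":[0.067,-0.039,0.06],"rot":[0,-0.0024,0],"hand":-1},
  {"xyz":[0.067,-0.039,0.06],"rot":[0,-0.0024,0],"hand":-1},
  {"xyz":[0.067,-0.039,0.065],"rot":[0,-0.0024,0],"hand":-1},
  {"xyz":[0.068,-0.039,0.065],"rot":[0,-0.0024,0],"hand":-1},
  {"xyz":[0.068,-0.039,0.065],"rot":[0,-0.0024,0],"hand":-1},
])

```text
clock: 13.78
ee_pos: [0.5479, -0.1148, 0.199]
eef_rot: [-0.004, 0.967, 0.256, 0.007]
contact_force: [0.6, 0.8, -0.1]
gripper_width: 0.0003
grip_force: 0.0
```

>>> arm_command([
  {"xyz":[0.068,-0.039,0.065],"rot":[0,-0.0024,0],"hand":-1},
  {"xyz":[0.068,-0.039,0.065],"rot":[0,-0.0024,0],"hand":-1},
  {"xyz":[0.069,-0.039,0.065],"rot":[0,-0.0024,0],"hand":-1},
  {"xyz":[0,0,0],"rot":[0,0,0],"hand":-1},
])

```text
clock: 14.12
ee_pos: [0.5777, -0.0621, 0.1487]
eef_rot: [-0.004, 0.967, 0.257, -0.001]
contact_force: [-0.5, 0.2, -0.3]
gripper_width: 0.0003
grip_force: 0.0
```

```bash
. ./env; python3 -c "
from h import *
p,R,s=cur();print(p.round(4),s['contact_force'])
plan([.581,-.0625,.042],Rp(-150,0),4)
im=capture('top');cv2.imwrite('pics/c8.png',cv2.resize(im[220:370,380:570],None,fx=3.5,fy=3.5,interpolation=2)[:,:,::-1])"
```

```text
[ 0.5777 -0.0621  0.1487] [-0.50848208  0.1978329  -0.28169851]
dist 0.1068 ang 0.50 rows 4 t 14.1 j [-7.0, 21.0, 102.0, 0.0, 57.0, 54.0]
[0.003, 0.003, 0.107] [-0.0012, -0.0001, -0.0008]
[0.003, 0.003, 0.107] 
[0.003, 0.002, 0.107] 
[0.003, 0.002, 0.107]
```

View pics/c8.png

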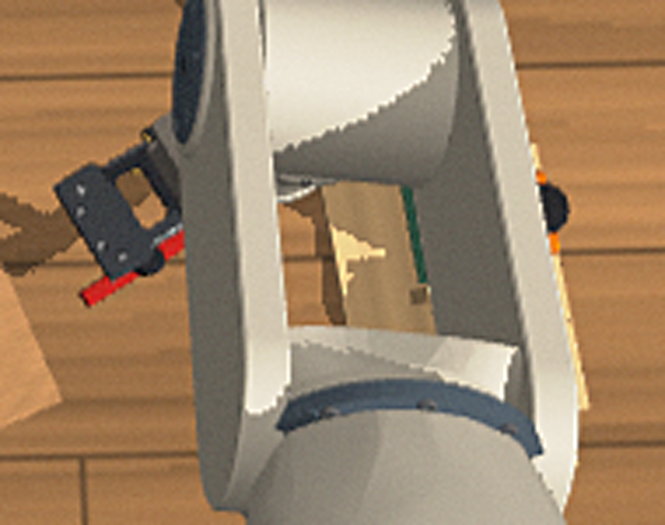

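The gripper is just beyond the bar (knob at crop (150,260)), with its closed fingers on the front side of it. Lowering.

>>> arm_command([
  {"xyz":[0.003,0.003,0.1],"rot":[0,0,0],"hand":-1},
  {"xyz":[0.003,0.003,0.107],"rot":[0,0,0],"hand":-1},
  {"xyz":[0.003,0.002,0.107],"rot":[0,0,0],"hand":-1},
  {"xyz":[0.003,0.002,0.107],"rot":[0,0,0],"hand":-1},
  {"xyz":[0,0,0],"rot":[0,0,0],"hand":-1},
])

```text
clock: 14.58
ee_pos: [0.5796, -0.0655, 0.0441]
eef_rot: [-0.003, 0.967, 0.255, -0.001]
contact_force: [-2.0, 0.3, -0.7]
gripper_width: 0.0005
grip_force: 0.0
```

>>> arm_command([
  {"xyz":[-0.03,0,0],"rot":[0,0,0],"hand":-1},
  {"xyz":[-0.03,0,0],"rot":[0,0,0],"hand":-1},
  {"xyz":[0,0,0],"rot":[0,0,0],"hand":-1},
])

```text
clock: 14.83
ee_pos: [0.5699, -0.0733, 0.05]
eef_rot: [-0.001, 0.967, 0.255, 0.003]
contact_force: [0.2, -0.1, -0.2]
gripper_width: 0.0002
grip_force: 0.0
```

```bash
. ./env
cat > bar.py <<'E'
from h import *
p,R,s=cur();H=np.array([.608,-.1915]);y=R.apply([0,-1,0]);u=y[:2]/np.linalg.norm(y[:2]);w=np.array([-u[1],u[0]])
v=p[:2]-H;print("p",p.round(4),"az %.2f r %.4f d %.4f"%(np.degrees(np.arctan2(u[1],u[0])),v@u,-v@w),"F",np.round(s["contact_force"],1),"F.w %.1f"%(np.array(s["contact_force"])[:2]@w),s["clock"],np.degrees(s["joint_positions"]).round().tolist())
E
python3 bar.py
```

```text
p [ 0.5699 -0.0733  0.05  ] az 119.59 r 0.1216 d 0.0253 F [ 0.2 -0.1 -0.2] F.w -0.2 14.8333 [-8.0, 27.0, 107.0, 0.0, 45.0, 53.0]
```

>>> arm_command([
  {"xyz":[-0.018,0,0.01],"rot":[0,0,0],"hand":-1},
  {"xyz":[-0.014,0,0.008],"rot":[0,0,0],"hand":-1},
  {"xyz":[-0.0213,-0.003,0],"rot":[0,0,-0.0278],"hand":-1},
  {"xyz":[-0.0213,-0.003,0],"rot":[0,0,-0.0278],"hand":-1},
  {"xyz":[-0.0213,-0.003,0],"rot":[0,0,-0.0278],"hand":-1},
])

```text
clock: 15.25
ee_pos: [0.5498, -0.0829, 0.0446]
eef_rot: [-0.001, 0.948, 0.32, 0.003]
contact_force: [2.1, 0.2, 1.1]
gripper_width: 0.0002
grip_force: 0.7
```

>>> arm_command([
  {"xyz":[-0.0213,-0.003,0],"rot":[0,0,-0.0278],"hand":-1},
  {"xyz":[-0.0213,-0.003,0],"rot":[0,0,-0.0278],"hand":-1},
  {"xyz":[-0.0213,-0.003,0],"rot":[0,0,-0.0278],"hand":-1},
  {"xyz":[-0.0213,-0.003,0],"rot":[0,0,-0.0278],"hand":-1},
  {"xyz":[-0.0213,-0.003,0],"rot":[0,0,-0.0278],"hand":-1},
])

```text
clock: 15.67
ee_pos: [0.5276, -0.098, 0.0445]
eef_rot: [-0.0, 0.907, 0.421, 0.003]
contact_force: [2.1, 0.1, 0.2]
gripper_width: 0.0008
grip_force: 0.7
```

```bash
. ./env; python3 bar.py
```

```text
p [ 0.5276 -0.098   0.0445] az 139.78 r 0.1217 d 0.0195 F [2.1 0.1 0.2] F.w -1.4 15.6667 [-11.0, 25.0, 112.0, 0.0, 42.0, 29.0]
```

>>> arm_command([
  {"xyz":[-0.0213,-0.003,0],"rot":[0,0,-0.0278],"hand":-1},
  {"xyz":[-0.0213,-0.003,0],"rot":[0,0,-0.0278],"hand":-1},
  {"xyz":[-0.0213,-0.003,0],"rot":[0,0,-0.0278],"hand":-1},
  {"xyz":[-0.0213,-0.003,0],"rot":[0,0,-0.0278],"hand":-1},
  {"xyz":[-0.0213,-0.003,0],"rot":[0,0,-0.0278],"hand":-1},
])

```text
clock: 16.08
ee_pos: [0.5091, -0.1175, 0.0443]
eef_rot: [-0.0, 0.856, 0.517, 0.003]
contact_force: [1.3, 0.4, 0.2]
gripper_width: 0.0003
grip_force: 0.7
```

>>> arm_command([
  {"xyz":[-0.0213,-0.003,0],"rot":[0,0,-0.0278],"hand":-1},
  {"xyz":[-0.0213,-0.003,0],"rot":[0,0,-0.0278],"hand":-1},
  {"xyz":[-0.0213,-0.003,0],"rot":[0,0,-0.0278],"hand":-1},
  {"xyz":[-0.0213,-0.003,0],"rot":[0,0,-0.0278],"hand":-1},
  {"xyz":[-0.0213,-0.003,0],"rot":[0,0,-0.0278],"hand":-1},
])

```text
clock: 16.5
ee_pos: [0.4953, -0.1405, 0.0442]
eef_rot: [0.0, 0.794, 0.607, 0.003]
contact_force: [0.6, 0.1, 0.8]
gripper_width: 0.0004
grip_force: 0.7
```

>>> arm_command([
  {"xyz":[-0.0213,-0.003,0],"rot":[0,0,-0.0278],"hand":-1},
  {"xyz":[-0.0213,-0.003,0],"rot":[0,0,-0.0278],"hand":-1},
  {"xyz":[-0.016,-0.002,0],"rot":[0,0,-0.021],"hand":-1},
  {"xyz":[-0.011,-0.0015,0],"rot":[0,0,-0.014],"hand":-1},
  {"xyz":[-0.008,-0.001,0],"rot":[0,0,-0.01],"hand":-1},
])

```text
clock: 16.92
ee_pos: [0.4885, -0.159, 0.044]
eef_rot: [0.0, 0.744, 0.668, 0.003]
contact_force: [0.3, 0.8, 1.2]
gripper_width: 0.0005
grip_force: 0.6
```

```bash
. ./env; python3 bar.py
```

```text
p [ 0.4885 -0.159   0.044 ] az 173.77 r 0.1223 d 0.0194 F [0.3 0.8 1.2] F.w -0.8 16.9167 [-18.0, 24.0, 115.0, 0.0, 41.0, -13.0]
```

>>> arm_command([
  {"xyz":[-0.0085,-0.001,0],"rot":[0,0,-0.0111],"hand":-1},
  {"xyz":[-0.0085,-0.001,0],"rot":[0,0,-0.0111],"hand":-1},
  {"xyz":[-0.0085,-0.001,0],"rot":[0,0,-0.0111],"hand":-1},
  {"xyz":[-0.0085,-0.001,0],"rot":[0,0,-0.0111],"hand":-1},
  {"xyz":[-0.0085,-0.001,0],"rot":[0,0,-0.0111],"hand":-1},
])

```text
clock: 17.33
ee_pos: [0.4861, -0.1693, 0.0433]
eef_rot: [-0.0, 0.714, 0.7, 0.003]
contact_force: [-0.4, 1.0, 1.2]
gripper_width: 0.0006
grip_force: 0.6
```

>>> arm_command([
  {"xyz":[-0.0085,-0.001,0],"rot":[0,0,-0.0111],"hand":-1},
  {"xyz":[-0.0085,-0.001,0],"rot":[0,0,-0.0111],"hand":-1},
  {"xyz":[-0.0085,-0.001,0],"rot":[0,0,-0.0111],"hand":-1},
  {"xyz":[-0.0045,-0.0005,0],"rot":[0,0,-0.006],"hand":-1},
  {"xyz":[-0.0045,-0.0005,0],"rot":[0,0,-0.006],"hand":-1},
])

```text
clock: 17.75
ee_pos: [0.485, -0.1779, 0.0432]
eef_rot: [-0.0, 0.689, 0.724, 0.003]
contact_force: [-0.9, 1.6, 1.3]
gripper_width: 0.0004
grip_force: 0.6
```

```bash
. ./env; python3 bar.py
```

```text
p [ 0.485  -0.1779  0.0432] az -177.16 r 0.1222 d 0.0197 F [-0.9  1.6  1.3] F.w -1.6 17.75 [-21.0, 24.0, 114.0, 0.0, 41.0, -24.0]
```

>>> arm_command([
  {"xyz":[-0.0045,-0.0005,0],"rot":[0,0,-0.0055],"hand":-1},
  {"xyz":[-0.0045,-0.0005,0],"rot":[0,0,-0.0055],"hand":-1},
  {"xyz":[-0.0045,-0.0005,0],"rot":[0,0,-0.0055],"hand":-1},
  {"xyz":[-0.0045,-0.0005,0],"rot":[0,0,-0.0055],"hand":-1},
  {"xyz":[-0.0045,-0.0005,0],"rot":[0,0,-0.0055],"hand":-1},
])

```text
clock: 18.17
ee_pos: [0.4849, -0.1835, 0.0432]
eef_rot: [-0.0, 0.674, 0.739, 0.003]
contact_force: [0.1, 1.4, 0.4]
gripper_width: 0.0002
grip_force: 0.6
```

>>> arm_command([
  {"xyz":[-0.0045,-0.0005,0],"rot":[0,0,-0.0055],"hand":-1},
  {"xyz":[-0.0045,-0.0005,0],"rot":[0,0,-0.0055],"hand":-1},
  {"xyz":[-0.004,0,0],"rot":[0,0,-0.004],"hand":-1},
])

```text
clock: 18.42
ee_pos: [0.485, -0.1869, 0.0432]
eef_rot: [0.0, 0.665, 0.747, 0.003]
contact_force: [-0.1, 1.1, 0.1]
gripper_width: 0.0005
grip_force: 0.6
```

```bash
. ./env; python3 bar.py
```

```text
p [ 0.485  -0.1869  0.0432] az -173.34 r 0.1216 d 0.0189 F [-0.1  1.1  0.1] F.w -1.1 18.4167 [-21.0, 24.0, 114.0, 0.0, 41.0, -28.0]
```

>>> arm_command([
  {"xyz":[-0.004,0,0],"rot":[0,0,0],"hand":-1},
  {"xyz":[-0.004,0,0],"rot":[0,0,0],"hand":-1},
])

```text
clock: 18.58
ee_pos: [0.4853, -0.1888, 0.0432]
eef_rot: [0.0, 0.665, 0.747, 0.003]
contact_force: [-0.6, 0.9, -0.0]
gripper_width: 0.0003
grip_force: 0.6
```

>>> arm_command([
  {"xyz":[-0.004,0,0],"rot":[0,0,0],"hand":-1},
  {"xyz":[-0.003,0,0],"rot":[0,0,0],"hand":-1},
])

```text
clock: 18.75
ee_pos: [0.4856, -0.1906, 0.0432]
eef_rot: [0.0, 0.665, 0.747, 0.003]
contact_force: [-0.7, 1.2, 0.8]
gripper_width: 0.0003
grip_force: 0.6
```

```bash
. ./env; python3 bar.py
```

```text
p [ 0.4856 -0.1906  0.0432] az -173.39 r 0.1215 d 0.0150 F [-0.7  1.2  0.8] F.w -1.2 18.75 [-22.0, 25.0, 114.0, 0.0, 42.0, -29.0]
```

>>> arm_command([
  {"xyz":[-0.004,0,0],"rot":[0,0,0],"hand":-1},
  {"xyz":[-0.003,0,0],"rot":[0,0,0],"hand":-1},
])

```text
clock: 18.92
ee_pos: [0.4855, -0.191, 0.0432]
eef_rot: [-0.001, 0.666, 0.746, 0.003]
contact_force: [0.4, 13.8, 3.4]
gripper_width: 0.0004
grip_force: 6.8
```

>>> arm_command([
  {"xyz":[-0.004,0,0],"rot":[0,0,0],"hand":-1},
  {"xyz":[-0.003,0,0],"rot":[0,0,0],"hand":-1},
])

```text
clock: 19.08
ee_pos: [0.4855, -0.1912, 0.0432]
eef_rot: [-0.002, 0.666, 0.746, 0.004]
contact_force: [0.8, 23.5, 6.9]
gripper_width: 0.0004
grip_force: 11.4
```

```bash
. ./env; python3 bar.py; python3 -c "
from h import *
a=capture('top')[235:375,440:580];b=capture('scene')[250:390,90:230]
cv2.imwrite('pics/c9.png',cv2.resize(np.hstack([a,b]),None,fx=2.8,fy=2.8,interpolation=2)[:,:,::-1])"
```

```text
p [ 0.4855 -0.1912  0.0432] az -173.50 r 0.1217 d 0.0142 F [ 0.8 23.5  6.9] F.w -23.2 19.0833 [-22.0, 25.0, 114.0, 1.0, 42.0, -29.0]
```

View pics/c9.png

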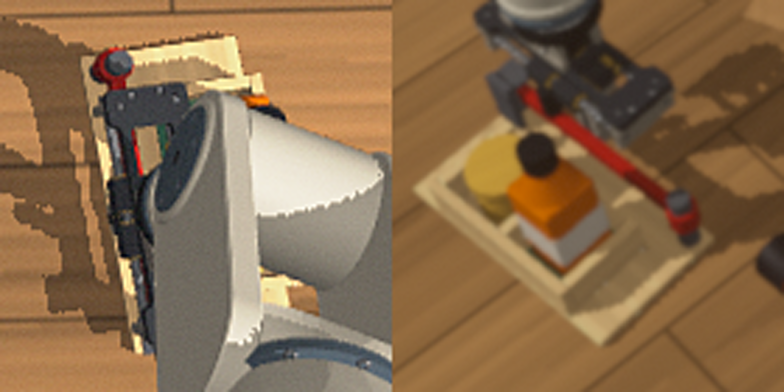

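The firm stop is reached (23 N), and the bar lies across the rack's front with its tip in the catch. Backing off and lifting away.

>>> arm_command([
  {"xyz":[0.02,0,0],"rot":[0,0,0],"hand":-1},
  {"xyz":[0.06,0,0],"rot":[0,0,0],"hand":-1},
  {"xyz":[0.08,0,0],"rot":[0,0,0],"hand":-1},
  {"xyz":[0.04,0,-0.08],"rot":[0,0,0],"hand":-1},
  {"xyz":[0.04,0,-0.14],"rot":[0,0,0],"hand":-1},
])

```text
clock: 19.6
ee_pos: [0.4766, -0.1333, 0.0964]
eef_rot: [-0.002, 0.665, 0.747, 0.001]
contact_force: [0.1, -0.2, -0.1]
gripper_width: 0.0001
grip_force: 0.0
```

>>> arm_command([
  {"xyz":[0.1,0,-0.12],"rot":[0,0,0],"hand":-1},
  {"xyz":[0.1,0,-0.12],"rot":[0,0,0],"hand":-1},
  {"xyz":[0.15,0,-0.05],"rot":[0,0,0],"hand":-1},
  {"xyz":[0.15,0,-0.05],"rot":[0,0,0],"hand":-1},
  {"xyz":[0.15,0,0],"rot":[0,0,0],"hand":-1},
])

```text
clock: 20.02
ee_pos: [0.4615, 0.0278, 0.187]
eef_rot: [0.002, 0.665, 0.746, 0.005]
contact_force: [1.6, 0.5, 0.2]
gripper_width: 0.0005
grip_force: 0.0
```

>>> arm_command([
  {"xyz":[0.15,0,0],"rot":[0,0,0],"hand":-1},
  {"xyz":[0,0,0],"rot":[0,0,0],"hand":-1},
  {"xyz":[0,0,0],"rot":[0,0,0],"hand":-1},
])

```text
clock: 20.27
ee_pos: [0.4557, 0.0653, 0.1845]
eef_rot: [0.001, 0.664, 0.748, 0.003]
contact_force: [0.4, 0.1, -0.8]
gripper_width: 0.0002
grip_force: 0.0
```

```bash
. ./env; python3 cap.py .173 /tmp/x.png; python3 -c "
from h import *
print(cur()[2]['contact_force'],cur()[2]['clock'])
a=capture('top')
k=big(mask(a,(0,150,80),(6,255,255),(440,240,560,375)));r=cv2.fitLine(k,2,0,.01,.01).ravel();q=ray('top',[r[2:]+40*r[:2],r[2:]-40*r[:2]],.059)[:,:2];print('bar az',np.degrees(np.arctan2(*(q[0]-q[1])[::-1])))
a=a[200:375,320:580];b=capture('scene')[230:405,90:230]
cv2.imwrite('pics/c10.png',cv2.resize(np.hstack([a,b]),None,fx=2,fy=2,interpolation=2)[:,:,::-1])"
```

```text
top pred [534.3 278.4] cap ((532.8571166992188, 279.71429443359375), 8.950101852416992) (524, 273, 18, 15) 191.0
  as top [ 0.5453 -0.2668  0.173 ]
  as mid [ 0.5464 -0.2714  0.16  ]
scene pred [141.2 302.6] cap ((141.75, 304.8333435058594), 7.511659622192383) (135, 298, 14, 15) 141.5
  as top [ 0.554  -0.2726  0.173 ]
  as mid [ 0.5446 -0.2697  0.16  ]
[ 0.17683182 -0.01341218  1.23169962] 20.3667
bar az -171.9540917943082
```

View pics/c10.png

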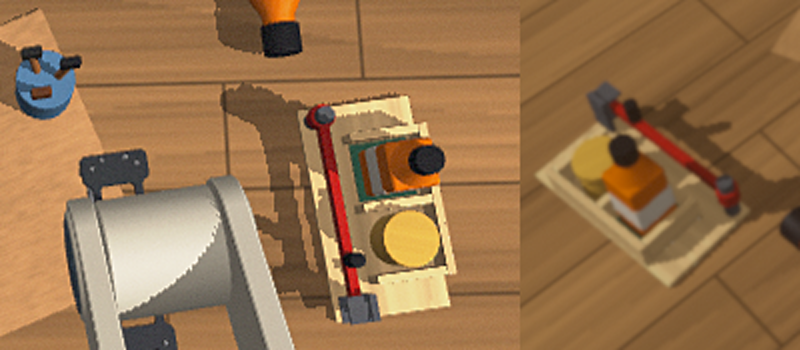

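The bar is shut with its tip in the catch, the bottle stands upright and centred, and the robot is clear of everything. Handing in.

```bash
. ./env; python3 -c "
from bench import arm
print(arm.close_job())"
```

```text
the job is handed in; nothing more can be done
None
```

The small orange bottle is standing upright in the felt-lined bay, within about 3 mm of centre by the cameras, and released. The keeper bar is swung shut against its firm stop in the catch, and I handed the job in at about 20 s; no verdict was shown.

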